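# Open the latched clay-tool chest

### The arm

A 7-joint arm with a two-finger parallel gripper is mounted at the origin on the work surface. World frame = base frame: x ahead of the robot, y to its left, z up, the work surface at z = 0. Lengths are in m, angles in rad, forces in N, time in s.
With the tool pointing down it reaches from about 0.4 to 0.85 m from the base axis. Payload 4.5 kg.
Tool frame: the origin (TCP) lies at the very end of the fingers, on their centre line; the grasp point (between the pads) lies 19 mm behind it (grip_point_offset is the distance from the TCP to the grasp point, in m); z points along the fingers, y is the line along which they close (so a half turn about z gives the same grasp; the last joint's range is limited). The gripper opens to 88 mm and grips with 3 to 60 N. Pads are 18 mm wide; open, the fingers measure 123 mm over their backs; the gripper's body (75 mm by 187 mm) begins 45 mm behind the grasp point.
Start: joints at [1.295, 0.689, -0.195, 1.565, 0.157, 0.902, -0.215], TCP at [0.191, -0.595, 0.239] pointing down, gripper open.
Joint ranges: [-3.01, 3.01], [-0.46, 2.08], [-1.47, 1.51], [0.13, 2.56], [-1, 4.14], [0.04, 2.09], [-2.66, 2.66]. Speed limits (rad/s): [2.57, 2.57, 3.14, 3.14, 3.14, 3.14, 3.14].

### API

Orientations are given as a unit quaternion [x, y, z, w].
In Python, from plant import get_state, snapshot, camera_params, finish_job, grip_point_offset gives the robot as it stands.
- The arm moves only by the shell command python3 -m handwheel 'ROWS' [FORCE]. ROWS is 1 to 10 rows, parted by semicolons, with the numbers parted by spaces; each row has 7 numbers: the opening from 0.0 (shut) to 1.0 (fully open), then dx, dy, dz in m, then a rotation vector rx, ry, rz in rad; each row is the pose to reach, as a shift and turn from the pose commanded when the command began, along the tool's axes at that moment; what a row does not reach only later rows make up. A row lasts 1/10 s, in which the tool goes at most 0.05 m and 0.15 rad, less where a joint would pass 70% of its speed; a pose out of reach is approached as far as the arm can. The fingers move at their own pace and stop on an object; FORCE is the grip in N (left out, the last holds). Time passes only in rows, so rows that do not move let the fingers close. It prints the time, the measured TCP pose, the force, the opening and the grip force at its end. Input that does not fit is refused with a message, and nothing moves.
- get_state(): the state, without advancing time (a new reading comes with each control period).
- snapshot(name): name is "scene" or "top" or "wrist"; returns (picture, depth): 420x560x3 uint8, red, green, blue; 420x560 float32, m along the optical axis (not along the pixel's ray), 0 where there is no reading.
- camera_params(name): a dict with "fx", "fy", "cx", "cy" (pixels), "rvec" (rotation vector, rad) and "tvec" (3), from world to camera coordinates, as OpenCV has them. Camera axes: x right, y down, z forward; pixel columns grow to the right and rows downward; lengths in m; the calibration is good to about 2 mm. The wrist camera is an equidistant fisheye: a pixel r from the principal point sees the ray r / f radians off the axis. A picture is of the moment at which its call begins: read the wrist's pose just before it. camera_params takes no time and is no camera call; for the wrist camera it gives the pose at the moment of the call.
- finish_job(): hands the job in; it is judged then, once.
The state is a dict: "clock": time; "q": joint angles; "qd": joint speeds; "joint_torque": joint torques, N m; "tool_pos": TCP position; "eef_rot": TCP orientation; "contact_force": force on the tool from outside, world axes, zero at the start; "moment": the same for the moment, N m; "opening": opening from 0.0 (shut) to 1.0 (fully open); "finger_force": force on a finger pad.
Only numpy, scipy, OpenCV 4.12 (cv2) and the standard library are available. Lean on these libraries where they do the work, as an engineer would, in place of code of your own. Each camera call takes 0.05 s, during which the arm holds its last target. There are 200 camera calls.

### The job

Open the orange-lidded clay-tool chest: pinch the black bar of its paddle latch and lift the paddle until you feel it come up against its soft stop, which draws the hidden pawl, then keep it there while you swing the lid up to nearly upright so that it stays open, and let go. Be gentle: do not force the paddle past its stop, do not wrench the lid while the pawl still holds it, and leave the things around the chest where they are.

Things in the scene. Friction and masses are not known exactly. Their poses are not given: they have to be found in the camera images.
- chest: Grey clay-tool chest fixed to the table, 200 deep (x) x 280 wide (y) x 110 high, with a 10 thick orange lid on top of that. Origin: centre of its underside. Its own x axis points from the front wall (robot side) to the hinge side, y along the hinge, z up; it stands turned up to 0.3 rad.
- lid (a joint): Angle of the orange lid about its hinge, rad: 0 shut, grows as the front edge swings up and away from the robot, end at 1.5 (almost upright). Lid 0.5 kg (0.8 to 1.2 times that). Unlatched, it takes about 7 N up at the paddle to raise. Its stiff hinge holds it where it is left above about 1.0 rad; lower down it sinks shut.
- lid_hinge (a point): A point on the lid's hinge line, middle of its length, at the chest's rear top rim (chest frame: x +100, y 0, z 110). The hinge line runs along chest y.
- lid_front_edge (a point): Middle of the lid's front edge, half way up its thickness: 200 from the hinge line; moves with the lid.
- paddle_pivot (a point): Pivot line of the paddle on the lid, middle of its length: lid shut, chest frame x -70, y 0, z 132. The line runs along chest y. Moves with the lid. The grip bar circles it at radius 77: lifting carries the bar up, then over towards the lid's front edge.
- paddle_grip (a point): Centre of the paddle's black round grip bar, 11 thick, 61 long between two side arms, along chest y. At rest, lid shut: chest frame x +4, y 0, z 152, i.e. 74 hingewards of the pivot line, 20 above it, 32 above the lid's top. Can be pinched from above with the fingers closing along chest x; it is a free-turning sleeve.
- paddle (a joint): Angle of the paddle relative to the lid, rad: 0 at rest, grows as the bar is lifted; spring return. Pull at the bar: about 2 N, after some slack 4 to 7 N while it draws the pawl, then a sprung rubber stop (1.5 N per mm at the bar). The slack is hidden and differs each time: stop met at 0.4 to 1.3 rad. Only from 0.06 rad before the stop is the pawl clear. 10 to 12 N means on the stop.
- keeper: Steel keeper lip inside the chest's front wall, hidden under the shut lid; the pawl hooks under it with 1.5 play. Origin: that of the chest. Once the lid is 0.15 rad open the pawl is past it. It may not be loaded above 15 N (lid pulled up while the pawl is still hooked).
- buffer: Sprung rubber stop of the paddle's linkage, 10 thick, hidden under the lid, 40 from the pivot line. Origin: its centre; moves with the lid. It may not be loaded above 20 N, that is about 16 N on the grip bar along its path.
- basket: Bystander: cream slatted plastic basket 120 x 190 x 55, beside the chest (mm). Origin: centre of the underside.
- brush_cup: Bystander: white ceramic cup, 76 across, 100 tall, with brushes standing up to 190 high (mm). Origin: centre of the underside.
- pig_plaque: Bystander: white and blue ceramic pig-shaped plaque, about 130 x 180 x 10, lying flat (mm). Origin: centre of the underside.
- modelling_tool: Bystander: wooden modelling spatula 150 long, lying in the basket (mm). Origin: centre of the underside.
- glaze_jar: Bystander: amber jar 60 across, 85 tall (mm). Origin: centre of the underside.
- bowl: Bystander: white bowl 100 across, 45 tall (mm). Origin: centre of the underside.
- rolling_pin: Bystander: wooden rolling pin 310 long, 44 thick, on a small chock behind the chest (mm). Origin: centre of the underside.

How it is judged:
By the outcome, as a careful person would: the job done as asked, in the order asked, and still so for the second after the job is handed in, with the robot touching nothing.
It also fails if it takes over 64 s, if anything falls off the work surface, if the arm or the gripper's body presses on something with over 40 N, if the wrist force passes 120 N, or if a joint passes its speed limit or range.

## Working session

There is one attempt and no reset: what is moved stays moved. The work goes in short steps, Python scripts to look and compute and a shell command to move; the robot and the scene stay as the last step left them, time stands still between calls to the robot, and variables do not carry over. Pictures are saved under pics/ and viewed, at most 10 in all, crops included, and the job is handed in when it is done.

```bash
mkdir -p pics; ls
python3 - <<'E'
from plant import *
import cv2,numpy as np
s=get_state();print({k:np.round(v,3) for k,v in s.items()},grip_point_offset)
for n in("scene","top"):
    im,d=snapshot(n);cv2.imwrite(f"pics/{n}0.png",im[:,:,::-1]);np.savez(f"{n}0.npz",im=im,d=d);print(n,camera_params(n))
E
```

```text
pics
{'clock': np.float64(0.0), 'q': array([ 1.295,  0.69 , -0.195,  1.566,  0.157,  0.903, -0.215]), 'qd': array([-0.   ,  0.002,  0.001, -0.   , -0.   ,  0.001,  0.   ]), 'joint_torque': array([ 1.0000e-03, -5.2757e+01, -1.2670e+00, -1.5343e+01, -5.3000e-02,
        6.0000e-03,  0.0000e+00]), 'tool_pos': array([ 0.19 , -0.595,  0.238]), 'eef_rot': array([ 0.988,  0.154, -0.   , -0.001]), 'contact_force': array([-0.218,  0.204, -0.26 ]), 'moment': array([-0.   , -0.061, -0.014]), 'finger_force': np.float64(0.0), 'opening': np.float64(0.999)} 0.0187
scene {'fx': 391.1237905076914, 'fy': 391.1237905076914, 'cx': 275.5255127406924, 'cy': 205.66936697664892, 'rvec': array([ 0.89968877,  2.49775795, -1.10775884]), 'tvec': array([ 0.40325689, -0.18480199,  1.28788722])}
top {'fx': 459.9716739972174, 'fy': 459.9716739972174, 'cx': 282.71919105347587, 'cy': 209.8307368643163, 'rvec': array([ 2.14539761, -2.0887025 ,  0.20740244]), 'tvec': array([0.00759497, 0.60745007, 1.21511062])}
```

View pics/scene0.png

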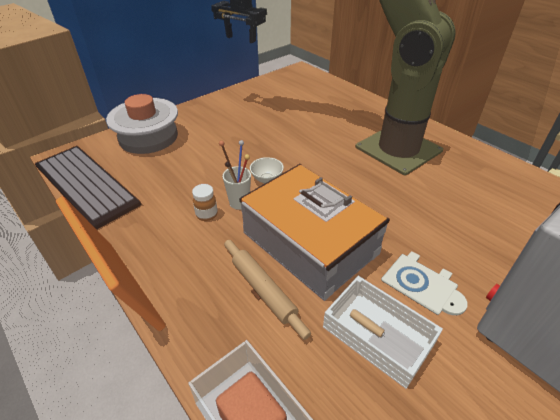

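View pics/top0.png

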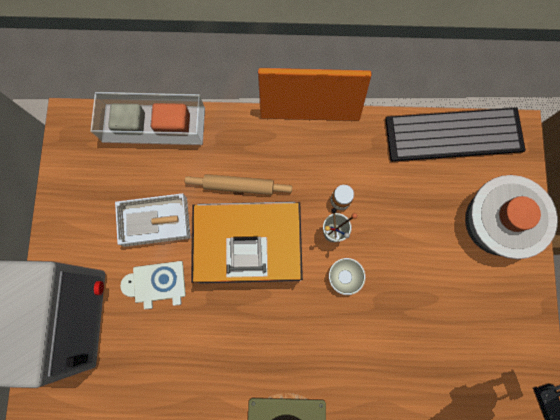

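The top view shows the orange lid at about (193–301, 203–283) with the paddle near (247,255), the hinge side up and the robot base at the bottom. The brush cup (337,228), jar and bowl are to its right, the basket and pig plaque to its left, and the rolling pin behind. The scene view agrees.

```bash
cat > h.py <<'E'
import numpy as np,cv2
from plant import *
def cast(n,uv,z):
    p=camera_params(n);R=cv2.Rodrigues(p['rvec'])[0];c=-R.T@p['tvec']
    r=R.T@np.array([(uv[0]-p['cx'])/p['fx'],(uv[1]-p['cy'])/p['fy'],1]);return c+r*(z-c[2])/r[2]
def cloud(n,d):
    p=camera_params(n);R=cv2.Rodrigues(p['rvec'])[0];v,u=np.mgrid[:420,:560]
    P=np.stack([(u-p['cx'])/p['fx']*d,(v-p['cy'])/p['fy']*d,d],-1);return (P-p['tvec'])@R
E
python3 - <<'E'
from h import *
z=np.load('top0.npz');im,d=z['im'],z['d'];P=cloud('top',d)
hsv=cv2.cvtColor(im,cv2.COLOR_RGB2HSV)
m=((hsv[...,0]<22)&(hsv[...,1]>200)&(P[...,2]>.1)&(P[...,2]<.14)).astype(np.uint8)
m=cv2.morphologyEx(m,cv2.MORPH_OPEN,np.ones((3,3)))
c=max(cv2.findContours(m,0,1)[0],key=cv2.contourArea)
r=cv2.minAreaRect(c);print(r)
B=np.array([cast('top',b,.12) for b in cv2.boxPoints(r)]);print(B.round(4),np.linalg.norm(np.diff(B,axis=0),axis=1),np.median(P[m>0][:,2]))
cx=B.mean(0);e=B-np.roll(B,1,0);print('centre',cx)
for v in e: print(np.arctan2(v[1],v[0]))
hi=(P[...,2]>.14)&(P[...,2]<.17)&(abs(P[...,0]-cx[0])<.1)&(abs(P[...,1]-cx[1])<.1)
Q=P[hi];print(len(Q),Q.mean(0))
dk=hi&(im.max(-1)<70);print('dark',dk.sum(),P[dk].mean(0) if dk.any() else 0)
cv2.imwrite('pics/c0.png',cv2.resize(im[190:300,180:320,::-1],None,fx=5,fy=5,interpolation=cv2.INTER_CUBIC))
E
```

```text
((335.44451904296875, 93.99845886230469), (59.14385223388672, 9.57963752746582), 1.5911402702331543)
[[ 0.9131 -0.0318  0.12  ]
 [ 0.9417 -0.0321  0.12  ]
 [ 0.9412 -0.1967  0.12  ]
 [ 0.9126 -0.1957  0.12  ]] [0.02860833 0.16463712 0.02860465] 0.1201039400793172
centre [ 0.9271469  -0.11408895  0.12      ]
1.5681974667646394
-0.00902527698575861
-1.5735002857237887
3.1074595213750262
529 [ 0.93600137 -0.10627063  0.15511229]
dark 0 0
```

View pics/c0.png

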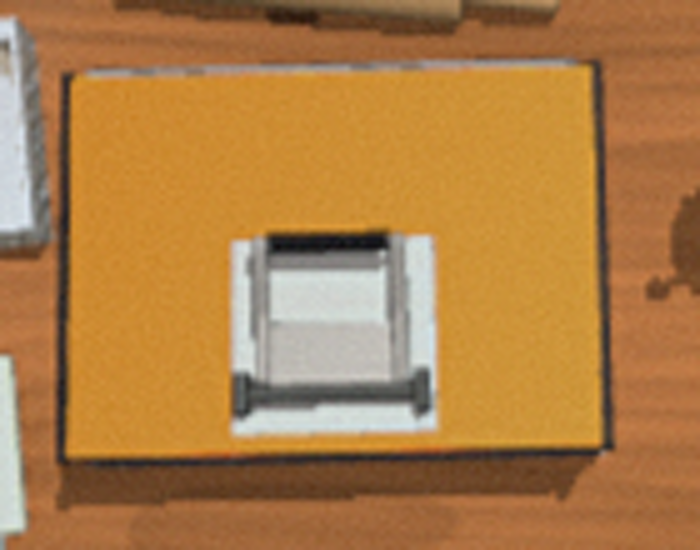

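The crop shows the black grip bar at crop (328,242), which is top-image (245.3,238.1), and the grey pivot rod at (330,392). My orange mask caught the other orange object, so I'll restrict it to the lid.

Run:
```python
from h import *
z=np.load('top0.npz');im,d=z['im'],z['d'];P=cloud('top',d)
hsv=cv2.cvtColor(im,cv2.COLOR_RGB2HSV);print(hsv[220,220],P[220,220])
m=((P[...,2]>.105)&(P[...,2]<.17)).astype(np.uint8);m[:195]=0;m[292:]=0;m[:,:188]=0;m[:,308:]=0
c=max(cv2.findContours(m,0,1)[0],key=cv2.contourArea)
r=cv2.minAreaRect(c);print(r)
B=np.array([cast('top',b,.12) for b in cv2.boxPoints(r)]);print(B.round(4),np.linalg.norm(np.diff(B,axis=0),axis=1))
e=B-np.roll(B,1,0);print('centre',B.mean(0),np.arctan2(e[:,1],e[:,0]))
w=np.zeros_like(m);w[233:244,230:262]=1
dk=(w>0)&(im.max(-1)<60);v,u=np.nonzero(dk);print('bar',len(u),u.mean(),v.mean(),cast('top',(u.mean(),v.mean()),.1555),P[dk].mean(0))
bl=np.polyfit(u,v,1);print(bl)
a=cast('top',(u.min(),np.polyval(bl,u.min())),.1555);b=cast('top',(u.max(),np.polyval(bl,u.max())),.1555);print(a,b,np.arctan2(*(b-a)[:2]))
w[:]=0;w[262:275,225:268]=1
dk=(w>0)&(im.max(-1)<110);v,u=np.nonzero(dk);print('piv',len(u),u.mean(),v.mean(),cast('top',(u.mean(),v.mean()),.135))
z=np.load('scene0.npz');im,d=z['im'],z['d'];Q=cloud('scene',d)
dk=(im.max(-1)<60)&(Q[...,2]>.14)&(Q[...,2]<.17)&(abs(Q[...,0]-.55)<.2)&(abs(Q[...,1]-.1)<.2)
print('scene bar',dk.sum(),Q[dk].mean(0),Q[dk].min(0),Q[dk].max(0))
s=get_state();from scipy.spatial.transform import Rotation as R
print(s['tool_pos'],R.from_quat(s['eef_rot']).as_matrix().round(3))
```

```text
[ 17 194 205] [0.56386234 0.18796357 0.1173238 ]
((245.51048278808594, 241.2178955078125), (78.61621856689453, 111.14958190917969), 88.4377670288086)
[[ 0.6056  0.2722  0.12  ]
 [ 0.6217 -0.0215  0.12  ]
 [ 0.4157 -0.031   0.12  ]
 [ 0.4005  0.2531  0.12  ]] [0.29415835 0.20621044 0.28444029]
centre [0.51089782 0.11822108 0.12      ] [ 0.09313345 -1.51597809 -3.09562841  1.62450707]
bar 69 245.08695652173913 238.04347826086956 [0.51268942 0.11665446 0.1555    ] [0.51252268 0.11655621 0.15671812]
[-7.23287185e-03  2.39816161e+02]
[0.51173346 0.14467249 0.1555    ] [0.5136305  0.08907263 0.1555    ] 3.107486393518099
piv 165 245.27272727272728 268.24848484848485 [0.43819108 0.11462522 0.135     ]
scene bar 2 [ 0.58801837 -0.09937049  0.16206602] [ 0.58644335 -0.09937873  0.16129727] [ 0.58959338 -0.09936225  0.16283477]
[ 0.19034422 -0.59473449  0.23800952] [[ 0.952  0.305 -0.001]
 [ 0.305 -0.952  0.001]
 [-0.    -0.002 -1.   ]]
```

```bash
cat >> h.py <<'E'
from scipy.spatial.transform import Rotation as Ro
YAW=.045
def go(pos,tilt=0.):
    """shift/turn in tool axes to TCP pos, tool y = chest x when tilt=0; tilt = about chest +y"""
    s=get_state();R=Ro.from_quat(s['eef_rot'])
    c,n=np.cos(YAW),np.sin(YAW)
    T=Ro.from_rotvec(tilt*np.array([-n,c,0]))*Ro.from_matrix(np.array([[-n,c,0],[c,n,0],[0,0,-1]]).T)
    print('d',R.inv().apply(np.array(pos)-s['tool_pos']).round(4),'r',(R.inv()*T).as_rotvec().round(4),'pos',s['tool_pos'].round(4),'F',s['contact_force'].round(1),'t',s['clock'])
E
python3 -m handwheel '1 0 0 -0.04 0 0 0;0.6 0 0 -0.08 0 0 0;0.6 0.262 -0.29 -0.08 0 0 -0.65;0.6 0.262 -0.29 -0.08 0 0 -0.65;0.6 0.262 -0.29 -0.08 0 0 -0.65;0.6 0.262 -0.29 -0.08 0 0 -0.65;0.6 0.262 -0.29 -0.08 0 0 -0.65;0.6 0.262 -0.29 -0.08 0 0 -0.65;0.6 0.262 -0.29 -0.08 0 0 -0.65;0.6 0.262 -0.29 -0.08 0 0 -0.65' 25
python3 -c "
from h import *
go([.5127,.1167,.30])"
```

```text
clock: 1.1
tool_pos: [0.3522, -0.2365, 0.3187]
eef_rot: [0.887, 0.462, 0.0, -0.0]
contact_force: [0.8, -0.2, -0.4]
opening: 0.6
finger_force: 0.0
d [ 0.3815 -0.0705  0.0189] r [-1.000e-04 -4.000e-04 -6.543e-01] pos [ 0.3522 -0.2365  0.3187] F [ 0.8 -0.2 -0.4] t 1.1
```

```bash
python3 -m handwheel '0.6 0.381 -0.07 0.02 0 0 -0.654;0.6 0.381 -0.07 0.02 0 0 -0.654;0.6 0.381 -0.07 0.02 0 0 -0.654;0.6 0.381 -0.07 0.02 0 0 -0.654;0.6 0.381 -0.07 0.02 0 0 -0.654;0.6 0.381 -0.07 0.02 0 0 -0.654;0.6 0.381 -0.07 0.02 0 0 -0.654;0.6 0.381 -0.07 0.02 0 0 -0.654;0.6 0.381 -0.07 0.02 0 0 -0.654;0.6 0.381 -0.07 0.02 0 0 -0.654'
python3 - <<'E'
from h import *
go([.5127,.1167,.133])
p=camera_params('wrist');im,d=snapshot('wrist');cv2.imwrite('pics/w0.png',im[:,:,::-1]);print(p)
dk=None
np.savez('w0.npz',im=im,d=d)
E
```

```text
clock: 2.1
tool_pos: [0.5125, 0.1134, 0.2981]
eef_rot: [0.691, 0.723, -0.001, -0.0]
contact_force: [0.0, -0.4, -0.4]
opening: 0.6
finger_force: 0.0
d [0.0034 0.0006 0.1651] r [-0.0014  0.0006 -0.0002] pos [0.5125 0.1134 0.2981] F [ 0.  -0.4 -0.4] t 2.1
{'fx': 325.19226210127806, 'fy': 325.19226210127806, 'cx': 285.68891489253866, 'cy': 211.16788620826185, 'rvec': array([-2.88308969, -0.06399557, -0.00700169]), 'tvec': array([-0.51633454,  0.0372969 ,  0.46961576])}
```

View pics/w0.png

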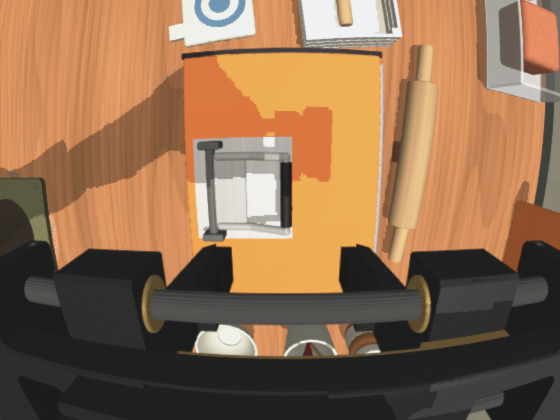

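The wrist view shows the black bar at (286,195), rows 162–228, and the pivot rod at (211,190). The paddle frame is open between the side arms. I'll compute its position with the fisheye model.

Run:
```python
from h import *
im=np.load('w0.npz')['im']
p=dict(fx=325.192,cx=285.689,cy=211.168);R=cv2.Rodrigues(np.array([-2.88308969,-0.06399557,-0.00700169]))[0];t=np.array([-0.51633454,0.0372969,0.46961576])
c=-R.T@t
def wc(u,v,z):
    x=np.array([u-p['cx'],v-p['cy']]);r=np.linalg.norm(x);th=r/p['fx']
    ray=R.T@np.array([*(x/max(r,1e-9)*np.sin(th)),np.cos(th)]);return c+ray*(z-c[2])/ray[2]
w=np.zeros(im.shape[:2],bool);w[160:232,276:296]=1
v,u=np.nonzero(w&(im.max(-1)<50));b=np.polyfit(v,u,1);print(len(u),u.mean(),v.mean(),v.min(),v.max(),b)
A=wc(np.polyval(b,v.min()),v.min(),.154);B=wc(np.polyval(b,v.max()),v.max(),.154);print(A,B,(A+B)/2,np.linalg.norm(A-B),np.arctan2(-(A-B)[0],(A-B)[1]))
print('hinge edge ',wc(382,52,.12),wc(375,240,.12),'front',wc(184,55,.12))
print('rod',wc(213,150,.135),wc(212,234,.135))
```

```text
462 285.53679653679654 187.9025974025974 163 226 [5.24200512e-03 2.84551810e+02]
[0.51023075 0.1465753  0.154     ] [0.51313376 0.08776235 0.154     ] [0.51168226 0.11716882 0.154     ] 0.05888455108918851 0.049320006515806494
hinge edge  [0.60288901 0.26401264 0.12      ] [0.61117305 0.06508188 0.12      ] front [0.40232866 0.25248114 0.12      ]
rod [0.4400279  0.15482439 0.135     ] [0.43853221 0.06963131 0.135     ]
```

```bash
python3 -m handwheel '0.6 0.003 0 0.04 0 0 0;0.6 0.003 0 0.08 0 0 0;0.6 0.003 0 0.115 0 0 0;0.6 0.003 0 0.14 0 0 0;0.6 0.003 0 0.155 0 0 0;0.6 0.003 0 0.163 0 0 0;0.6 0.003 0 0.163 0 0 0' 25
python3 -m handwheel '0 0 0 0 0 0 0;0 0 0 0 0 0 0;0 0 0 0 0 0 0;0 0 0 0 0 0 0;0 0 0 0 0 0 0;0 0 0 0 0 0 0' 25
python3 -c "
from h import *
go([.512,.1167,.133])"
```

```text
clock: 2.85
tool_pos: [0.5122, 0.1143, 0.1352]
eef_rot: [0.692, 0.721, -0.001, -0.0]
contact_force: [0.4, -0.7, 0.1]
opening: 0.596
finger_force: 0.0
clock: 3.45
tool_pos: [0.5123, 0.116, 0.1358]
eef_rot: [0.692, 0.722, -0.0, -0.0]
contact_force: [-2.1, -0.5, 1.3]
opening: 0.113
finger_force: 25.0
d [ 0.0007 -0.0003  0.0028] r [-0.0008  0.0003 -0.0017] pos [0.5123 0.116  0.1358] F [-2.1 -0.5  1.3] t 3.45
```

```bash
cat >> h.py <<'E'
def fb(start=(.5123,.116,.1358)):
    s=get_state();c,n=np.cos(YAW),np.sin(YAW);D=s['tool_pos']-np.array(start)
    x=D[0]*c+D[1]*n;F=s['contact_force'];fx=F[0]*c+F[1]*n
    bx,bz=.0743+x,.0201+D[2];a=np.arctan2(bz,bx)
    print('moved x,z mm',round(x*1e3,1),round(D[2]*1e3,1),'theta(lid shut)',round(a-.264,3),'rad',round(np.hypot(bx,bz)*1e3,1),'Ftan',round(fx*np.sin(a)-F[2]*np.cos(a),1),'Frad',round(fx*np.cos(a)+F[2]*np.sin(a),1),'F',F.round(1),'open',round(s['opening'],3))
E
python3 -m handwheel '0 0 -0.001 -0.0037 0 0 0;0 0 -0.0024 -0.0073 0 0 0;0 0 -0.004 -0.011 0 0 0;0 0 -0.0055 -0.0144 0 0 0;0 0 -0.0073 -0.018 0 0 0;0 0 -0.0092 -0.0211 0 0 0;0 0 -0.0092 -0.0211 0 0 0'
python3 -c "
from h import *
fb()"
```

```text
clock: 4.15
tool_pos: [0.5031, 0.1156, 0.1571]
eef_rot: [0.692, 0.722, -0.0, -0.0]
contact_force: [-1.2, 1.7, -3.7]
opening: 0.114
finger_force: 24.9
moved x,z mm -9.3 21.3 theta(lid shut) 0.303 rad 77.1 Ftan 2.6 Frad -2.9 F [-1.2  1.7 -3.7] open 0.114
```

```bash
for i in 1 ; do python3 -m handwheel '0 0 -0.0022 -0.0032 0 0 0;0 0 -0.0022 -0.0032 0 0 0' >/dev/null; python3 -c "
from h import *
fb()"; python3 -m handwheel '0 0 -0.0023 -0.003 0 0 0;0 0 -0.0023 -0.003 0 0 0'>/dev/null; python3 -c "
from h import *
fb()"; done
```

```text
moved x,z mm -11.3 24.4 theta(lid shut) 0.351 rad 77.1 Ftan 1.9 Frad -3.8 F [-2.1  0.9 -3.8] open 0.111
moved x,z mm -13.6 27.4 theta(lid shut) 0.399 rad 77.1 Ftan 1.9 Frad -3.6 F [-1.7  0.4 -3.7] open 0.111
```

```bash
python3 -m handwheel '0 0 -0.0024 -0.003 0 0 0;0 0 -0.0024 -0.003 0 0 0' >/dev/null; python3 -c "
from h import *
fb()"; python3 -m handwheel '0 0 -0.0026 -0.0028 0 0 0;0 0 -0.0026 -0.0028 0 0 0'>/dev/null; python3 -c "
from h import *
fb()"
```

```text
moved x,z mm -16.0 30.4 theta(lid shut) 0.45 rad 77.2 Ftan 2.2 Frad -4.4 F [-1.9  0.7 -4.6] open 0.112
moved x,z mm -18.6 33.2 theta(lid shut) 0.499 rad 77.1 Ftan 3.1 Frad -4.0 F [-0.8  0.8 -5. ] open 0.115
```

```bash
python3 -m handwheel '0 0 -0.0027 -0.0026 0 0 0;0 0 -0.0027 -0.0026 0 0 0' >/dev/null; python3 -c "
from h import *
fb()"; python3 -m handwheel '0 0 -0.0029 -0.0025 0 0 0;0 0 -0.0029 -0.0025 0 0 0'>/dev/null; python3 -c "
from h import *
fb()"
```

```text
moved x,z mm -21.2 35.8 theta(lid shut) 0.547 rad 77.1 Ftan 2.9 Frad -5.1 F [-1.4 -0.1 -5.7] open 0.114
moved x,z mm -24.0 38.4 theta(lid shut) 0.596 rad 77.2 Ftan 2.4 Frad -5.1 F [-1.5 -0.5 -5.5] open 0.112
```

```bash
python3 -m handwheel '0 0 -0.0031 -0.0019 0 0 0;0 0 -0.0031 -0.0019 0 0 0' >/dev/null; python3 -c "
from h import *
fb()"; python3 -m handwheel '0 0 -0.0032 -0.0019 0 0 0;0 0 -0.0032 -0.0019 0 0 0'>/dev/null; python3 -c "
from h import *
fb()"
```

```text
moved x,z mm -26.6 40.4 theta(lid shut) 0.639 rad 77.1 Ftan 1.8 Frad -3.1 F [-0.5 -0.6 -3.6] open 0.115
moved x,z mm -29.4 42.5 theta(lid shut) 0.684 rad 77.1 Ftan 4.0 Frad -1.2 F [ 2.5 -0.8 -3.3] open 0.114
```

```bash
python3 -m handwheel '0 0 -0.0029 -0.0019 0 0 0;0 0 -0.0029 -0.0019 0 0 0' >/dev/null; python3 -c "
from h import *
fb()"; python3 -m handwheel '0 0 -0.0032 -0.0019 0 0 0;0 0 -0.0032 -0.0019 0 0 0'>/dev/null; python3 -c "
from h import *
fb()"
```

```text
moved x,z mm -32.1 44.3 theta(lid shut) 0.727 rad 77.0 Ftan 3.7 Frad 0.6 F [ 3.5 -2.5 -1.5] open 0.114
moved x,z mm -35.2 46.2 theta(lid shut) 0.774 rad 77.0 Ftan 5.2 Frad 0.7 F [ 4.9 -1.5 -2. ] open 0.116
```

```bash
sed -i 's/^    print(.moved/    ft=fx*np.sin(a)-F[2]*np.cos(a)\n&/' h.py; echo "    if ft>7.3: raise SystemExit(1)" >> h.py
python3 -m handwheel '0 0 -0.0027 -0.0015 0 0 0;0 0 -0.0027 -0.0015 0 0 0' >/dev/null; python3 -c "
from h import *
fb()" && python3 -m handwheel '0 0 -0.0028 -0.0014 0 0 0;0 0 -0.0028 -0.0014 0 0 0'>/dev/null && python3 -c "
from h import *
fb()"
```

```text
moved x,z mm -37.8 47.7 theta(lid shut) 0.813 rad 77.0 Ftan 4.3 Frad 1.1 F [ 4.4 -2.4 -1.1] open 0.11
moved x,z mm -40.5 49.1 theta(lid shut) 0.853 rad 77.0 Ftan 5.1 Frad 1.4 F [ 5.3 -2.3 -1. ] open 0.11
```

```bash
python3 -m handwheel '0 0 -0.0028 -0.0013 0 0 0;0 0 -0.0028 -0.0013 0 0 0' >/dev/null; python3 -c "
from h import *
fb()" && python3 -m handwheel '0 0 -0.0028 -0.0012 0 0 0;0 0 -0.0028 -0.0012 0 0 0'>/dev/null && python3 -c "
from h import *
fb()"
```

```text
moved x,z mm -43.3 50.4 theta(lid shut) 0.893 rad 77.0 Ftan 4.8 Frad 1.2 F [ 5.1 -3.2 -0.8] open 0.116
moved x,z mm -46.2 51.6 theta(lid shut) 0.933 rad 77.0 Ftan 5.4 Frad 0.4 F [ 5.3 -2.3 -1.6] open 0.114
```

```bash
python3 -m handwheel '0 0 -0.0028 -0.0011 0 0 0;0 0 -0.0028 -0.0011 0 0 0' >/dev/null; python3 -c "
from h import *
fb()" && python3 -m handwheel '0 0 -0.0028 -0.0010 0 0 0;0 0 -0.0028 -0.001 0 0 0'>/dev/null && python3 -c "
from h import *
fb()"
```

```text
moved x,z mm -49.0 52.6 theta(lid shut) 0.972 rad 77.0 Ftan 5.5 Frad -0.2 F [ 5.3 -2.6 -2. ] open 0.11
moved x,z mm -51.9 53.6 theta(lid shut) 1.011 rad 77.0 Ftan 4.1 Frad -0.5 F [ 3.9 -2.7 -1.7] open 0.11
```

```bash
python3 -m handwheel '0 0 -0.0028 -0.0008 0 0 0;0 0 -0.0028 -0.0008 0 0 0' >/dev/null; python3 -c "
from h import *
fb()" && python3 -m handwheel '0 0 -0.0028 -0.0007 0 0 0;0 0 -0.0028 -0.0007 0 0 0'>/dev/null && python3 -c "
from h import *
fb()"
```

```text
moved x,z mm -54.3 54.3 theta(lid shut) 1.044 rad 77.0 Ftan 7.3 Frad -3.0 F [ 6.4 -2.  -4.8] open 0.114
```

```bash
python3 -m handwheel '0 0 -0.002 -0.0003 0 0 0;0 0 -0.002 -0.0003 0 0 0' >/dev/null; python3 -c "
from h import *
fb()"
```

```text
moved x,z mm -55.5 54.6 theta(lid shut) 1.061 rad 77.0 Ftan 8.4 Frad -3.4 F [ 7.5 -2.1 -5.3] open 0.116
```

```bash
python3 -m handwheel '0 0 -0.002 -0.0003 0 0 0;0 0 -0.002 -0.0003 0 0 0;0 0 -0.002 -0.0003 0 0 0' >/dev/null; python3 -c "
from h import *
fb()"
```

```text
moved x,z mm -56.8 54.9 theta(lid shut) 1.078 rad 77.0 Ftan 10.9 Frad -3.0 F [10.1 -3.8 -5.4] open 0.113
```

```bash
cat >> h.py <<'E'
from scipy.optimize import fsolve
P0=np.array([-170,22.]);L=19.
rot=lambda v,f:np.array([v[0]*np.cos(f)+v[1]*np.sin(f),-v[0]*np.sin(f)+v[1]*np.cos(f)])  # clockwise
bar=lambda f,t:rot(P0+77*np.array([np.cos(.264+t),np.sin(.264+t)]),f)
tcp=lambda f,t,u:bar(f,t)+L*np.array([-np.sin(u),-np.cos(u)])
def lid(g,targets,th=None):
    """g: guess (phi,theta); targets: list of (phi,tilt)"""
    s=get_state();c,n=np.cos(YAW),np.sin(YAW);D=s['tool_pos']-np.array([.5123,.116,.1358])
    T0=Ro.from_matrix(np.array([[-n,c,0],[c,n,0],[0,0,-1]]).T)
    u=(T0.inv()*Ro.from_quat(s['eef_rot'])).as_rotvec()[0]
    pos=tcp(0,0,0)+1e3*np.array([D[0]*c+D[1]*n,D[2]])
    f,t=fsolve(lambda q:tcp(q[0],q[1],u)-pos,g)
    F=s['contact_force'];Fc=np.array([F[0]*c+F[1]*n,F[2]])
    a=.264+t;tg=rot([-np.sin(a),np.cos(a)],f);rd=rot([np.cos(a),np.sin(a)],f)
    b=bar(f,t);up=np.array([b[1],-b[0]])/np.hypot(*b)
    print('t',round(s['clock'],2),'phi %.3f theta %.3f tilt %.3f'%(f,t,u),'pull: tan %.1f rad %.1f lidward %.1f'%(-Fc@tg,-Fc@rd,-Fc@up),'F',F.round(1),'lat',round((-D[0]*n+D[1]*c)*1e3,1),'open',round(s['opening'],3),'q6',s['q'].round(2)[3:6])
    th=t if th is None else th
    for f2,u2 in targets:
        d=tcp(f2,th,u2)-tcp(f,t,u)
        e=np.array([np.cos(u),-np.sin(u)]);z=np.array([-np.sin(u),-np.cos(u)])
        print('  phi',f2,'dy %.4f dz %.4f rx %.3f'%(d@e/1e3,d@z/1e3,u2-u))
E
python3 -c "
from h import *
lid((0,1.07),[(.03,.01),(.06,.02),(.1,.033),(.15,.05)])"
```

```text
t 8.05 phi 0.000 theta 1.079 tilt -0.005 pull: tan 10.9 rad 3.0 lidward -0.8 F [10.1 -3.8 -5.4] lat -0.1 open 0.113 q6 [2.07 0.53 0.59]
  phi 0.03 dy 0.0027 dz -0.0045 rx 0.015
  phi 0.06 dy 0.0057 dz -0.0089 rx 0.025
  phi 0.1 dy 0.0098 dz -0.0147 rx 0.038
  phi 0.15 dy 0.0153 dz -0.0216 rx 0.055
```

```bash
python3 -m handwheel '0 0 0.001 -0.002 0.005 0 0;0 0 0.0022 -0.0045 0.01 0 0;0 0 0.0022 -0.0045 0.01 0 0' >/dev/null; python3 -c "
from h import *
lid((0,1.07),[(.03,.01),(.06,.02),(.1,.033),(.15,.05)],1.07)"
```

```text
t 8.35 phi 0.024 theta 1.087 tilt 0.007 pull: tan 9.7 rad 9.1 lidward 5.3 F [  7.3  -1.9 -11.2] lat -0.0 open 0.115 q6 [2.05 0.51 0.62]
  phi 0.03 dy 0.0018 dz -0.0006 rx 0.003
  phi 0.06 dy 0.0047 dz -0.0050 rx 0.013
  phi 0.1 dy 0.0088 dz -0.0108 rx 0.026
  phi 0.15 dy 0.0142 dz -0.0178 rx 0.043
```

```bash
python3 -m handwheel '0 0 0.0012 -0.0022 0.006 0 0;0 0 0.0032 -0.0055 0.013 0 0;0 0 0.0052 -0.0083 0.02 0 0;0 0 0.0072 -0.0112 0.026 0 0' >/dev/null; python3 -c "
from h import *
lid((0.1,1.07),[(.15,.05),(.2,.07),(.25,.09),(.3,.11)],1.08)"
```

```text
t 8.75 phi 0.095 theta 1.095 tilt 0.035 pull: tan 11.5 rad 12.5 lidward 7.7 F [  7.3  -0.8 -15.3] lat -0.1 open 0.116 q6 [1.99 0.47 0.7 ]
  phi 0.15 dy 0.0069 dz -0.0076 rx 0.015
  phi 0.2 dy 0.0124 dz -0.0145 rx 0.035
  phi 0.25 dy 0.0182 dz -0.0211 rx 0.055
  phi 0.3 dy 0.0244 dz -0.0274 rx 0.075
```

```bash
python3 -m handwheel '0 0 0.0035 -0.0038 0.008 0 0;0 0 0.0069 -0.0076 0.015 0 0;0 0 0.0096 -0.011 0.025 0 0;0 0 0.0124 -0.0145 0.035 0 0;0 0 0.0153 -0.0178 0.045 0 0;0 0 0.0182 -0.0211 0.055 0 0' 35 >/dev/null; python3 -c "
from h import *
lid((0.25,1.07),[(.3,.1),(.35,.12),(.4,.14),(.45,.16),(.5,.18)],1.08)"
```

```text
t 9.35 phi 0.243 theta 1.087 tilt 0.093 pull: tan 11.6 rad 11.9 lidward 7.3 F [  5.   -0.1 -15.8] lat -0.1 open 0.108 q6 [1.87 0.4  0.86]
  phi 0.3 dy 0.0073 dz -0.0073 rx 0.007
  phi 0.35 dy 0.0134 dz -0.0137 rx 0.027
  phi 0.4 dy 0.0198 dz -0.0197 rx 0.047
  phi 0.45 dy 0.0265 dz -0.0253 rx 0.067
  phi 0.5 dy 0.0335 dz -0.0306 rx 0.087
```

```bash
python3 -m handwheel '0 0 0.0036 -0.0037 0.004 0 0;0 0 0.0073 -0.0073 0.007 0 0;0 0 0.0103 -0.0105 0.017 0 0;0 0 0.0134 -0.0137 0.027 0 0;0 0 0.0166 -0.0167 0.037 0 0;0 0 0.0198 -0.0197 0.047 0 0;0 0 0.0231 -0.0225 0.057 0 0;0 0 0.0265 -0.0253 0.067 0 0;0 0 0.03 -0.028 0.077 0 0;0 0 0.0335 -0.0306 0.087 0 0' >/dev/null; python3 -c "
from h import *
lid((0.5,1.07),[(.55,.2),(.6,.22),(.65,.24),(.7,.26),(.75,.28)],1.08)"
```

```text
t 10.35 phi 0.507 theta 1.099 tilt 0.180 pull: tan 12.6 rad 12.3 lidward 7.2 F [  1.4   0.4 -17.6] lat 0.1 open 0.113 q6 [1.66 0.34 1.1 ]
  phi 0.55 dy 0.0070 dz -0.0040 rx 0.020
  phi 0.6 dy 0.0141 dz -0.0092 rx 0.040
  phi 0.65 dy 0.0214 dz -0.0140 rx 0.060
  phi 0.7 dy 0.0289 dz -0.0185 rx 0.080
  phi 0.75 dy 0.0366 dz -0.0225 rx 0.100
```

```bash
python3 -m handwheel '0 0 0.0035 -0.002 0.01 0 0;0 0 0.007 -0.004 0.02 0 0;0 0 0.0105 -0.0066 0.03 0 0;0 0 0.0141 -0.0092 0.04 0 0;0 0 0.0177 -0.0116 0.05 0 0;0 0 0.0214 -0.014 0.06 0 0;0 0 0.0251 -0.0163 0.07 0 0;0 0 0.0289 -0.0185 0.08 0 0;0 0 0.0327 -0.0205 0.09 0 0;0 0 0.0366 -0.0225 0.1 0 0' >/dev/null; python3 -c "
from h import *
lid((0.75,1.07),[(.8,.3),(.85,.32),(.9,.34),(.95,.36),(1.0,.38)],1.08)"
```

```text
t 11.35 phi 0.751 theta 1.081 tilt 0.279 pull: tan 11.3 rad 9.8 lidward 5.5 F [ -1.9   1.9 -14.8] lat 0.2 open 0.111 q6 [1.42 0.31 1.33]
  phi 0.8 dy 0.0075 dz -0.0043 rx 0.021
  phi 0.85 dy 0.0152 dz -0.0083 rx 0.041
  phi 0.9 dy 0.0231 dz -0.0119 rx 0.061
  phi 0.95 dy 0.0312 dz -0.0151 rx 0.081
  phi 1.0 dy 0.0394 dz -0.0179 rx 0.101
```

```bash
python3 -m handwheel '0 0 0.0037 -0.0022 0.01 0 0;0 0 0.0075 -0.0043 0.021 0 0;0 0 0.0113 -0.0063 0.031 0 0;0 0 0.0152 -0.0083 0.041 0 0;0 0 0.0191 -0.0101 0.051 0 0;0 0 0.0231 -0.0119 0.061 0 0;0 0 0.0271 -0.0135 0.071 0 0;0 0 0.0312 -0.0151 0.081 0 0;0 0 0.0353 -0.0165 0.091 0 0;0 0 0.0394 -0.0179 0.101 0 0' >/dev/null; python3 -c "
from h import *
lid((1.0,1.07),[(1.05,.4),(1.1,.42),(1.15,.44),(1.2,.46),(1.25,.48)],1.075)"
```

```text
t 12.35 phi 1.000 theta 1.081 tilt 0.380 pull: tan 9.8 rad 8.2 lidward 4.5 F [ -4.6   2.3 -12. ] lat 0.3 open 0.108 q6 [1.15 0.29 1.57]
  phi 1.05 dy 0.0084 dz -0.0028 rx 0.020
  phi 1.1 dy 0.0166 dz -0.0056 rx 0.040
  phi 1.15 dy 0.0249 dz -0.0079 rx 0.060
  phi 1.2 dy 0.0334 dz -0.0098 rx 0.080
  phi 1.25 dy 0.0419 dz -0.0113 rx 0.100
```

```bash
python3 -m handwheel '0 0 0.004 -0.0015 0.01 0 0;0 0 0.0082 -0.0029 0.02 0 0;0 0 0.0122 -0.0044 0.03 0 0;0 0 0.0163 -0.0057 0.04 0 0;0 0 0.0204 -0.0069 0.05 0 0;0 0 0.0246 -0.008 0.06 0 0;0 0 0.0288 -0.009 0.07 0 0;0 0 0.033 -0.0099 0.08 0 0;0 0 0.0373 -0.0107 0.09 0 0;0 0 0.0416 -0.0114 0.1 0 0' >/dev/null; python3 -c "
from h import *
lid((1.25,1.07),[(1.3,.48),(1.35,.48),(1.4,.48)],1.075)"
```

```text
t 13.35 phi 1.247 theta 1.080 tilt 0.481 pull: tan 8.6 rad 7.8 lidward 4.5 F [-7.1  3.  -9.3] lat 0.6 open 0.11 q6 [0.84 0.29 1.82]
  phi 1.3 dy 0.0095 dz -0.0016 rx -0.001
  phi 1.35 dy 0.0184 dz -0.0031 rx -0.001
  phi 1.4 dy 0.0274 dz -0.0041 rx -0.001
```

```bash
python3 -m handwheel '0 0 0.0047 -0.0008 0 0 0;0 0 0.0093 -0.0016 0 0 0;0 0 0.0138 -0.0024 0 0 0;0 0 0.0182 -0.0031 0 0 0;0 0 0.0227 -0.0036 0 0 0;0 0 0.0272 -0.0041 0 0 0;0 0 0.031 -0.0045 0 0 0;0 0 0.031 -0.0045 0 0 0' >/dev/null; python3 -c "
from h import *
lid((1.42,1.07),[(1.3,.48),(1.44,.48)],1.075)
im,d=snapshot('scene');cv2.imwrite('pics/s1.png',im[:,:,::-1])"
```

```text
t 14.15 phi 1.422 theta 1.077 tilt 0.480 pull: tan 9.7 rad 4.3 lidward 0.8 F [-5.2  2.7 -9.3] lat 0.7 open 0.11 q6 [0.68 0.31 1.89]
  phi 1.3 dy -0.0217 dz 0.0028 rx -0.000
  phi 1.44 dy 0.0034 dz -0.0000 rx -0.000
```

View pics/s1.png

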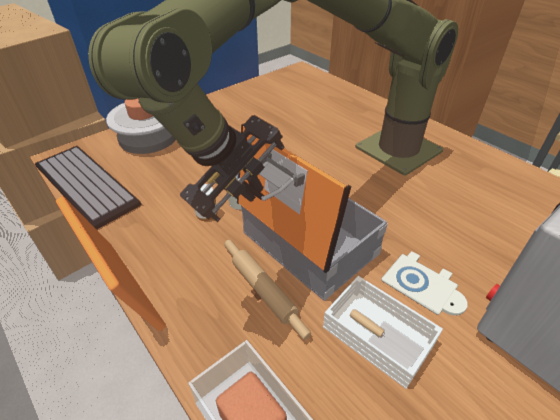

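The lid stands nearly upright with the paddle still held, and the bystanders are in place. I'll ease the paddle part-way back before releasing.

```bash
python3 -c "
from h import *
for t in (1.0,.9,.8,.7,.65): lid((1.42,1.07),[(1.422,.48)],t)" | grep phi\ 1.422\ dy
```

```text
phi 1.422 dy 0.0022 dz 0.0057 rx 0.000
  phi 1.422 dy 0.0043 dz 0.0131 rx 0.000
  phi 1.422 dy 0.0056 dz 0.0207 rx 0.000
  phi 1.422 dy 0.0061 dz 0.0284 rx 0.000
  phi 1.422 dy 0.0061 dz 0.0322 rx 0.000
```

```bash
python3 -m handwheel '0 0 0.0011 0.0028 0 0 0;0 0 0.0022 0.0057 0 0 0;0 0 0.0033 0.0094 0 0 0;0 0 0.0043 0.0131 0 0 0;0 0 0.005 0.0169 0 0 0;0 0 0.0056 0.0207 0 0 0;0 0 0.0059 0.0245 0 0 0;0 0 0.0061 0.0284 0 0 0;0 0 0.0061 0.0322 0 0 0;0 0 0.0061 0.0322 0 0 0' >/dev/null; python3 -c "
from h import *
lid((1.42,.65),[(1.422,.48)],.65)"
```

```text
t 15.2 phi 1.421 theta 0.656 tilt 0.478 pull: tan 2.6 rad 1.6 lidward 1.7 F [-2.8  4.7 -1.5] lat 0.6 open 0.113 q6 [0.79 0.31 1.8 ]
  phi 1.422 dy 0.0000 dz 0.0005 rx 0.002
```

```bash
python3 -m handwheel '0.4 0 0 0 0 0 0;0.4 0 0 0 0 0 0;0.4 0 0 0 0 0 0;0.4 0 0 0 0 0 0;0.4 0 0 -0.02 0 0 0;0.4 0 0 -0.04 0 0 0;0.4 0 0 -0.06 0 0 0;0.4 0 0 -0.085 0 0 0;0.4 0 0 -0.11 0 0 0;0.4 0 0 -0.11 0 0 0'; python3 -c "
from h import *
lid((1.42,.65),[])
im,d=snapshot('scene');cv2.imwrite('pics/s2.png',im[:,:,::-1])"
```

```text
clock: 16.2
tool_pos: [0.6983, 0.1217, 0.3174]
eef_rot: [0.674, 0.702, -0.166, -0.161]
contact_force: [0.2, -1.2, -1.2]
opening: 0.401
finger_force: 0.0
t 16.2 phi 1.720 theta 2.285 tilt 0.467 pull: tan 0.9 rad 0.8 lidward -0.6 F [ 0.2 -1.2 -1.2] lat -2.6 open 0.401 q6 [ 0.39 -0.2   2.09]
```

View pics/s2.png

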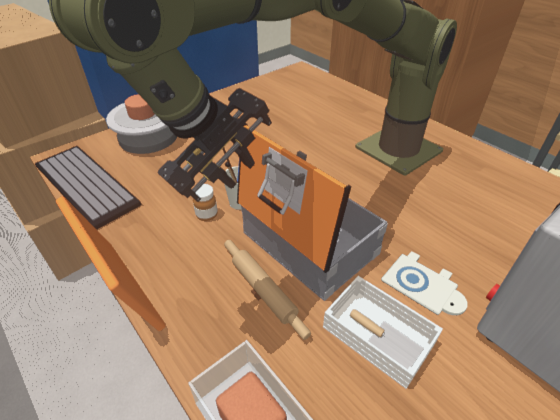

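```bash
python3 -m handwheel '0.4 0 0 0 -0.05 0 0;0.4 0 0 0 -0.1 0 0;0.4 0 0 0 -0.15 0 0;0.4 0 0 0 -0.15 0 0;0.4 0 0 0 -0.15 0 0'
python3 - <<'E'
from h import *
print(get_state()['q'].round(3))
im,d=snapshot('scene');P=cloud('scene',d);hsv=cv2.cvtColor(im,cv2.COLOR_RGB2HSV)
m=(hsv[...,0]<20)&(hsv[...,1]>180)&(P[...,2]>.14)&(P[...,2]<.32)&(abs(P[...,0]-.6)<.1)&(abs(P[...,1]-.12)<.16)
Q=P[m];x=Q[:,0]*np.cos(YAW)+Q[:,1]*np.sin(YAW);b=np.polyfit(Q[:,2],x,1);print(len(x),'lid angle',np.pi/2-np.arctan(-b[0]) if b[0]<0 else np.pi/2+np.arctan(b[0]),Q.max(0))
E
```

```text
clock: 16.75
tool_pos: [0.6979, 0.1225, 0.3182]
eef_rot: [0.683, 0.713, -0.113, -0.11]
contact_force: [-0.1, 0.2, 0.4]
opening: 0.399
finger_force: 0.0
[-0.251  0.976  0.136  0.709 -0.154  1.776 -0.122]
291 lid angle 1.4162418421050835 [0.61216338 0.23475553 0.30593519]
```

The lid measures 1.42 rad by camera and is standing on its own, and nothing is touching it.

```bash
python3 -c "
from plant import *
print(finish_job())"
```

```text
the job is handed in; nothing more can be done
None
```

The chest is open and handed in at about 17 s: I lifted the paddle onto its stop (about 11 N, peaking near 12.6 N), swung the lid to about 1.42 rad where it stays on its own, and let go; the gripper is clear and the final pictures show the things around the chest in place.

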